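# Hang the parts bin on the tool rail with the orange S-hook

### The arm

A 7-joint arm with a two-finger parallel gripper is mounted at the origin on a cart in front of the work surface, level with it; the furniture and walls round the work are solid. World frame = base frame: x ahead of the robot, y to its left, z up, the work surface at z = 0. Lengths are in mm, angles in degrees, forces in N, time in s.
With the tool pointing down it reaches from about 400 to 850 mm from the base axis. Payload 6.9 kg.
Tool frame: the origin (TCP) lies at the very end of the fingers, on their centre line; the grasp point (between the pads) lies 19 mm behind it; z points along the fingers, y is the line along which they close (so a half turn about z gives the same grasp; the last joint's range is limited). The gripper opens to 85 mm and grips with 20 to 120 N. Pads are 22 mm wide; open, the fingers measure 114 mm over their backs; the gripper's body (76 mm by 85 mm) begins 54 mm behind the grasp point. The pads swing forward as they close: fully open they stand 13 mm farther back than shut.
Start: joints at [-67.981, 29.078, -13.613, 85.955, 7.202, 65.827, -8.869], TCP at [172.021, 600.85, 231.275] pointing down, gripper open.
Joint ranges: [-176.47, 176.47], [-13.61, 117.27], [-81.72, 77.17], [0.22, 143.17], [-87.28, 267.28], [10, 112.55], [-165.47, 165.47]. Speed limits (degrees/s): [136.94, 136.94, 180, 180, 180, 180, 180].

### API

Orientations are given as [roll, pitch, yaw] about the fixed x, y, z axes, in that order (R = Rz(yaw) Ry(pitch) Rx(roll)).
In Python, from rig import * gives the robot as it stands. Calls block until the motion is done:
- move_pose(position, orientation): joint-space move of the TCP to a pose.
- move_l(position, max_speed=150, rotation=None, until_force=None): straight line of the TCP; rotation=None keeps the orientation; max_speed is the mean speed in mm/s. With until_force (N) it stops when the force on the tool has changed by that much, and returns True; else False.
- move_j(angles): joint-space move.
- let_go() and gripper_close(f_grip=None): open the fingers fully, or close them until they stop; f_grip is the grip in N (None keeps the last).
- wait(seconds).
- inverse_kinematics(position, orientation): joint angles nearest the present ones, or None.
- grab_frame(name): name is "side" or "top"; returns (picture, depth): 480x640x3 uint8, red, green, blue; 480x640 float32, mm along the optical axis (not along the pixel's ray), 0 where there is no reading.
- get_calibration(name): a dict with "intrinsics" (3x3 intrinsics, pixels), "camera_from_world" (4x4, takes a point from world to camera coordinates). Camera axes: x right, y down, z forward; pixel columns grow to the right and rows downward; lengths in mm; the calibration is good to about 2 mm. A picture is of the moment at which its call begins. get_calibration takes no time and is no camera call.
A pose or a line that the arm cannot do raises PlanningError and nothing moves.
- hand_in(): hands the job in; it is judged then, once.
Trained networks look in the newest picture that a camera, given by its name, has taken for a name from the list of things; names that differ only in an ending like _2 or _b are one class to them, and where a whole thing is asked for, a point or a joint stands for the part that bears it (a point fixed in the world has none). Each returns a list of dicts, best first, with "score" (0 to 1); they miss things now and then, are a little off and sometimes report something else, mostly with a low value. They report only what shows in the picture. A call takes as long as a camera call. They do not tell look-alikes from the thing itself.
- masks_of(camera, label): "region" (480x640 bool, what is visible of it) and "rect" ([left, top, right, bottom] in pixels, round what is visible of it).
Readings, each from a call of its own:
- current_time(): time.
- current_joint_pos(): joint angles.
- current_joint_vel(): joint speeds.
- current_tau(): joint torques, N m.
- current_tcp_pos(): TCP position.
- current_ee_rot(): TCP orientation.
- current_contact_force(): force on the tool from outside, world axes, zero at the start.
- current_moment(): the same for the moment, N m.
- current_gripper_width(): opening from 0.0 (shut) to 1.0 (fully open).
- current_grip_force(): force on a finger pad.
Only numpy, scipy, OpenCV 4.12 (cv2) and the standard library are available. Lean on these libraries where they do the work, as an engineer would, in place of code of your own. Each camera call takes 0.05 s, during which the arm holds its last target. There are 200 camera calls.

### The job

Take the orange S-hook out of its stand and hook it over the tool rail near the middle, then hang the small grey parts bin by its wire bail in the hook's lower curl, so that the bin hangs free and level clear of the bench. Leave the blue hook in its stand.

Things in the scene. Friction and masses are not known exactly. Their poses are not given: they have to be found in the camera images.
- rail_mid (a point): Middle of the axis of the tool rail, a fixed round steel bar 12 mm thick, 240 mm above the bench, 270 mm long, held at its ends by arms from two posts 80 mm behind it (240 mm apart); clear space in front, below and for 80 mm behind. Axes: y along the bar, x squarely across it away from the robot, z up. The rail's place and yaw (up to 9 degrees) vary.
- orange_hook: Loose orange S-hook (60 g), 131 mm tall, of strip 3 mm thick, 18 mm wide. Origin under its foot. Axes: y across the strip, z up; seen along y it is an S: the upper curl's tip on the +x (far) side, the lower curl's on the -x (robot's) side. It stands in a slot 21 mm deep, with 1 mm of play, in a fixed grey stand 27 mm high; lift it straight up.
- orange_hook_upper (a point): Centre of its upper curl, 113 mm above its foot: an arch open downwards, 36 mm wide outside, 30 mm inside; top 18 mm above this point, tip 16 mm below it. Can be gripped from above by its outer faces, closing along x (36 mm; they are upright from this height to 16 mm below). Hung on the rail, this point is 9 mm below the bar's axis and the hook's y lies along the bar.
- orange_hook_lower (a point): Centre of its lower curl, 95 mm below the upper one: a half ring open upwards, 30 mm wide inside along x; inner floor 15 mm below this point, tip (-x side) 16 mm above it. The slanting strip closes the +x side and passes 47 mm above this point. A bar lying along y enters over the tip from the -x side, then goes down.
- bin_handle (a point): Centre of the stub handle of the loose grey parts bin (about 100 g; tray 90 x 70 x 35 mm high): black rubber bar 16 mm wide (y), 24 mm high, standing 55 mm out of the bin's front along -x, its centre 22 mm above the bin's underside. Axes: y across the handle, +x from handle to bin, z up.
- bin_bail (a point): Middle of the straight top bar of the bin's rigid wire bail, over its balance point: 78 mm along +x from the handle's centre and 66 mm higher (88 mm above the bin's underside). The bar is 5 mm thick and runs 52 mm along y. Axes as the handle's. Hung in the hook, it is 12 to 13 mm below the lower curl's centre, the bin's underside about 35 mm above the bench.
- blue_hook_upper (a point): Centre of the upper curl of the blue S-hook, of the same size, loose in a like stand about 100 mm beside the orange one, on either side of it. To be left alone.
Mind the look-alikes: they are no part of the job. There is more than one size of the orange_hook; the job needs the smaller.

How it is judged:
By the outcome, as a careful person would: the job done as asked, in the order asked, and still so for the second after the job is handed in, with the robot touching nothing.
It also fails if it takes over 61 s, if anything falls off the work surface, if the arm or the gripper's body presses on something with over 40 N, if the wrist force passes 120 N, or if a joint passes its speed limit or range.

## Working session

There is one attempt and no reset: what is moved stays moved. The work goes in short steps, each a Python script; the robot and the scene stay as the last script left them, time stands still between calls to the robot, and variables do not carry over. Pictures are saved under pics/ and viewed, at most 10 in all, crops included, and the job is handed in when it is done.

```bash
mkdir -p pics; ls; cat > h.py <<'E'
from rig import *
import numpy as np, cv2
def cloud(name,depth):
    c=get_calibration(name);K=np.array(c["intrinsics"]);T=np.linalg.inv(np.array(c["camera_from_world"]))
    v,u=np.mgrid[:480,:640]
    P=np.stack([(u-K[0,2])/K[0,0]*depth,(v-K[1,2])/K[1,1]*depth,depth,np.ones_like(depth)],-1)
    W=(P@T.T)[...,:3]; W[depth<=0]=np.nan
    return W
def save(n,im): cv2.imwrite(f"pics/{n}.png",im[...,::-1])
E
python3 - <<'E'
from h import *
for n in("side","top"):
    im,d=grab_frame(n); save(n,im); np.savez(f"{n}.npz",im=im,W=cloud(n,d))
    c=get_calibration(n); T=np.linalg.inv(np.array(c["camera_from_world"])); print(n,T.round(2).tolist(),np.array(c["intrinsics"])[0,0])
    W=cloud(n,d)
    for l in("rail_mid","orange_hook","bin_handle","bin_bail","blue_hook_upper"):
        for r in masks_of(n,l):
            p=W[r["region"]]; print(l,round(r["score"],2),np.array(r["rect"]).round(),np.nanmedian(p,0).round(),np.nanpercentile(p,[2],axis=0).round(),np.nanpercentile(p,[98],axis=0).round())
print(current_time())
E
```

```text
pics
side [[-0.99, -0.07, 0.14, 420.63], [-0.16, 0.53, -0.83, 1186.49], [-0.01, -0.84, -0.54, 894.53], [0.0, 0.0, 0.0, 1.0]] 561.7399484265873
rail_mid 0.75 [321. 142. 354. 184.] [ 625. -320.  244.] [[  571. -1270.  -248.]] [[818. -82. 251.]]
orange_hook 0.83 [378. 342. 406. 392.] [428. 384.  79.] [[410. 275.  -0.]] [[447. 397. 138.]]
bin_handle 0.71 [347. 304. 394. 339.] [506. 188.  23.] [[441. 147.   1.]] [[539. 513. 286.]]
bin_bail 0.87 [346. 295. 393. 340.] [506. 187.  23.] [[441. 148.   2.]] [[539. 223.  91.]]
top [[-0.02, -1.0, 0.06, 544.74], [-1.0, 0.02, 0.01, 64.16], [-0.01, -0.06, -1.0, 1100.29], [0.0, 0.0, 0.0, 1.0]] 441.5753813744265
rail_mid 0.69 [372. 187. 530. 248.] [ 637. -249.  241.] [[ 578. -377.   -4.]] [[696. -74. 248.]]
orange_hook 0.77 [169. 307. 192. 327.] [429. 385.  85.] [[414. 373.   8.]] [[447. 396. 138.]]
orange_hook 0.57 [251. 132. 280. 166.] [806. 180. 159.] [[787. 158.   2.]] [[825. 207. 184.]]
bin_handle 0.94 [256. 247. 287. 312.] [527. 183.   5.] [[444. 150.  -1.]] [[577. 218.  90.]]
bin_bail 0.59 [255. 247. 287. 313.] [529. 185.   5.] [[444. 151.  -1.]] [[577. 219.  90.]]
bin_bail 0.24 [170. 307. 195. 330.] [428. 385.  71.] [[407. 372.  -0.]] [[448. 423. 138.]]
blue_hook_upper 0.69 [214. 296. 238. 318.] [448. 278.  92.] [[429. 269.  -0.]] [[466. 319. 138.]]
blue_hook_upper 0.18 [171. 306. 195. 327.] [429. 384.  73.] [[413. 372.   2.]] [[447. 418. 138.]]
0.6
```

View pics/side.png

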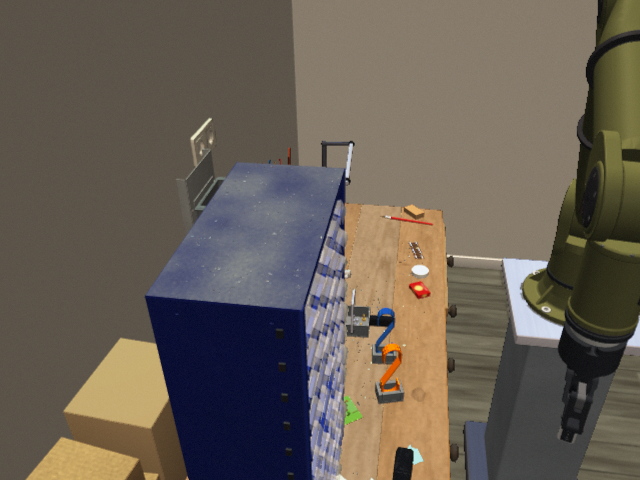

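View pics/top.png

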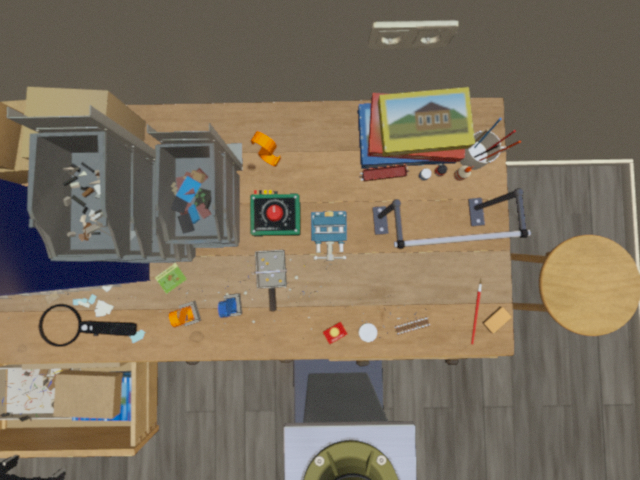

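```bash
cat > m.py <<'E'
from h import *
def rect(P,lbl):
    r=cv2.minAreaRect(P[:,:2].astype(np.float32)); print(lbl,len(P),"c",np.round(r[0],1),"size",np.round(r[1],1),"ang",round(r[2],1),"mean",P.mean(0).round(1),"zmax",P[:,2].max().round(1))
def pca(P,lbl):
    c=P.mean(0); w=np.linalg.svd(P-c,full_matrices=False)[2][0]; print(lbl,len(P),c.round(1),w.round(3), "ext",np.ptp((P-c)@w).round(1), "mid",(c+w*(((P-c)@w).max()+((P-c)@w).min())/2).round(1))
E
python3 - <<'E'
from m import *
for n in("top","side"):
    D=np.load(n+".npz");W=D["W"];im=D["im"].astype(int);x,y,z=np.moveaxis(W,-1,0)
    r,g,b=np.moveaxis(im,-1,0)
    def box(x0,x1,y0,y1,z0,z1): return (x>x0)&(x<x1)&(y>y0)&(y<y1)&(z>z0)&(z<z1)
    org=(r>150)&(b<80)&(g<170); blu=(b>120)&(r<90)
    for a in((115,145),(126,145)):
        rect(W[box(390,470,350,420,*a)&org],n+f" orange{a}"); rect(W[box(400,490,240,330,*a)&blu],n+f" blue{a}")
    rail=box(560,700,-400,-60,225,265)
    if rail.sum(): pca(W[rail],n+" rail"); k=rail&(r>130); 
    if k.sum()>5: pca(W[k],n+" railbright")
    bail=box(440,620,130,240,70,100); pca(W[bail],n+" bail")
    han=box(420,500,150,220,15,50); rect(W[han],n+" handle"); pca(W[han],"h")
    tr=box(490,620,120,250,25,45); rect(W[tr],n+" trayrim")
    # obstacles
    ob=box(300,900,350,600,60,900)&~box(390,470,350,420,0,200)
    q=W[ob]; 
    if len(q): print("obst min x",q[:,0].min(),np.percentile(q,[1,50,99],axis=0).round())
E
```

```text
top orange(115, 145) 138 c [429.8 384.6] size [34.8 18.5] ang 16.6 mean [429.9 384.2 132.9] zmax 140.0
top blue(115, 145) 112 c [448.5 277.8] size [31.  17.2] ang 0.8 mean [449.  278.2 133.4] zmax 139.4
top orange(126, 145) 126 c [429.6 384.6] size [33.7 18.2] ang 15.7 mean [429.6 384.2 133.8] zmax 140.0
top blue(126, 145) 111 c [448.5 277.8] size [31.  17.2] ang 0.8 mean [448.9 278.1 133.5] zmax 139.4
top rail 1450 [ 607.7 -212.4  243.8] [-0.08   0.997  0.003] ext 264.3 mid [ 607.6 -210.5  243.9]
top railbright 742 [ 588.4 -208.2  243.6] [-0.05   0.999 -0.001] ext 264.3 mid [ 588.6 -212.1  243.6]
top bail 62 [528.1 182.6  88.5] [ 0.05  -0.996 -0.075] ext 62.2 mid [528.1 182.7  88.5]
top handle 221 c [465.6 184.8] size [65.7 67.2] ang 88.9 mean [468.  183.   32.1] zmax 38.5
h 221 [468.  183.   32.1] [-0.977 -0.214  0.008] ext 73.8 mid [469.4 183.4  32.1]
top trayrim 206 c [553.1 174.2] size [100.7 127.1] ang 89.1 mean [549.7 185.   33.8] zmax 44.9
obst min x 500.6824544587134 [[507. 357.  97.]
 [643. 454. 408.]
 [892. 567. 518.]]
side orange(115, 145) 135 c [428.9 384.2] size [34.5 2
[... 293 characters left out ...]
size [28.5 19.7] ang 6.1 mean [448.9 278.6 135.8] zmax 140.5
side rail 327 [ 609.7 -250.4  244.5] [-0.292  0.956  0.013] ext 273.7 mid [ 598.4 -213.3  245. ]
side railbright 132 [ 586.1 -209.2  246.5] [-0.071  0.997 -0.   ] ext 244.9 mid [ 585.8 -204.4  246.5]
side bail 53 [526.  195.9  86.8] [ 0.046 -0.974  0.223] ext 64.4 mid [526.3 190.   88.1]
side handle 290 c [467.  185.3] size [69.5 64.1] ang 89.4 mean [469.5 188.6  29.3] zmax 41.3
h 290 [469.5 188.6  29.3] [-0.927 -0.374  0.039] ext 73.6 mid [471.  189.2  29.3]
side trayrim 184 c [514.5 186.2] size [50.5 83.9] ang 2.9 mean [514.2 189.4  32.5] zmax 44.7
obst min x 498.428674441907 [[501. 378. 105.]
 [606. 541. 505.]
 [895. 599. 559.]]
```

```bash
python3 - <<'E'
import cv2
a=cv2.imread("pics/top.png")[235:335,150:350]; b=cv2.imread("pics/side.png")[270:420,330:450]
import numpy as np
a=cv2.resize(a,(800,400),interpolation=cv2.INTER_CUBIC)
cv2.imwrite("pics/tcrop.png",a)
E
```

```text
(no output)
```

View pics/tcrop.png

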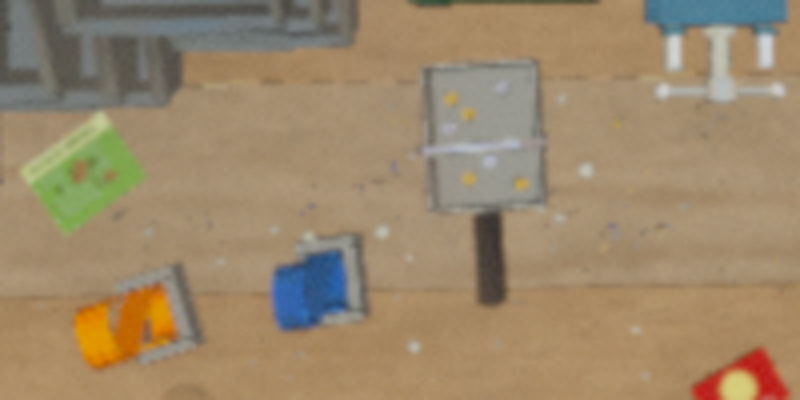

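```bash
python3 - <<'E'
from m import *
D=np.load("top.npz");W=D["W"];im=D["im"].astype(int);x,y,z=np.moveaxis(W,-1,0);r,g,b=np.moveaxis(im,-1,0)
for n in("top","side"):
    D=np.load(n+".npz");W=D["W"];im=D["im"].astype(int);x,y,z=np.moveaxis(W,-1,0);s=im.sum(-1)
    k=(x>560)&(x<620)&(y>-330)&(y<-90)&(z>228)&(z<262); P=W[k]
    from scipy.optimize import least_squares
    f=least_squares(lambda p:p[0]+p[1]*(P[:,1]+210)-P[:,0],[588,0],loss="soft_l1",f_scale=2).x
    res=P[:,0]-f[0]-f[1]*(P[:,1]+210); print(n,"rail x@-210",f.round(3),"yaw",-np.degrees(f[1]).round(2),len(P),np.percentile(res,[2,50,98]).round(1),"z",np.percentile(P[:,2],[5,50,95]).round(1))
    a=(x>540)&(x<720)&(y>-420)&(y<-40)&(z>225)&(z<262); Q=W[a]; print("y ext",np.percentile(Q[:,1],[.5,99.5]).round(1))
    k=(x>405)&(x<505)&(y>160)&(y<205)&(z>24)&(z<45)&(s<200); P=W[k]; rect(P,n+" handle")
    f=np.polyfit(P[:,0],P[:,1],1); print("yaw",np.degrees(f[0]).round(2),"xr",P[:,0].min().round(1),P[:,0].max().round(1),"y at 460",np.polyval(f,460).round(1))
    k=(x>300)&(x<560)&(y>340)&(y<440)&(z>30)&~((x<470)&(z<150)); Q=W[k]; 
    if len(Q): i=np.argsort(Q[:,0])[:400:60]; print(Q[i].round())
# IK checks
tx=0
for nm,p,o in [("hook",[429.5,384.4,102],15.5),("hookup",[429.5,384.4,260],15.5),("pre",[530,-205,256],3.5),("rail",[588,-205,214],3.5)]:
    for s in(90,-90):
        q=inverse_kinematics(p,[180,0,o+s]); print(nm,s,None if q is None else np.round(q))
for t in(0,15,25,35):
    for nm,p,o in [("bin",[452,179,8],3),("hang",[510,-205,90],3.5),("hang2",[450,-205,110],3.5)]:
        for s in (0,180):
            # want tool axis leaned: direction (sin t,0,-cos t)
            from scipy.spatial.transform import Rotation as Ro
            R=Ro.from_euler('z',o,degrees=True)*Ro.from_euler('y',-t,degrees=True)*Ro.from_euler('xyz',[180,0,s],degrees=True)
            e=R.as_euler('xyz',degrees=True); q=inverse_kinematics(p,list(e)); print(t,nm,s,R.as_matrix()[:,2].round(2),None if q is None else np.round(q))
E
```

```text
top rail x@-210 [ 5.88392e+02 -6.70000e-02] yaw 3.81 876 [-6.5 -0.1 28.4] z [239.6 244.  247.4]
y ext [-340.   -80.2]
top handle 77 c [462.2 181.1] size [10.5 45.8] ang 89.8 mean [466.4 180.5  33.8] zmax 37.8
yaw 4.02 xr 439.3 485.1 y at 460 180.0
[[554. 410. 134.]
 [556. 434. 229.]
 [557. 380. 229.]
 [558. 409. 416.]
 [558. 398. 325.]
 [559. 411. 417.]]
side rail x@-210 [ 5.86022e+02 -9.70000e-02] yaw 5.57 191 [-7.6 -0.2 17.4] z [241.7 246.2 249.8]
y ext [-336.6  -78.5]
side handle 154 c [463.3 183.4] size [55.7 26.3] ang 15.2 mean [461.2 185.8  32.6] zmax 39.8
yaw 5.28 xr 434.9 487.2 y at 460 185.7
hook 90 [-45.  32.   2. 103.  -1.  45. -28.]
hook -90 [-19.  37. -41. 103.  30.  52. 122.]
hookup 90 [-46.  23.   3.  91.  -1.  66. -28.]
hookup -90 [-17.  27. -42.  91.  19.  70. 132.]
pre 90 [ -8.  27.  42.  93. -20.  67.  42.]
pre -90 [ -18.   36.   66.   93.  -34.   74. -123.]
rail 90 [ -4.  33.  36.  88. -21.  65.  40.]
rail -90 [ -16.   44.   66.   88.  -41.   75. -122.]
0 bin 0 [ 0. -0. -1.] [-35.  36.  16. 121. -22.  25. -89.]
0 bin 180 [-0.  0. -1.] [-18.  35. -10. 121.  14.  25
[... 720 characters left out ...]
. 116.]
25 bin 180 [ 0.42  0.02 -0.91] [  7.  53. -70. 143. 102.  66. -44.]
25 hang 0 [ 0.42  0.03 -0.91] [ 21.  27.   9. 129. -80.  17.  19.]
25 hang 180 [ 0.42  0.03 -0.91] [ 60.  33. -48. 128.  72.  14.  47.]
25 hang2 0 [ 0.42  0.03 -0.91] [ 17.  22.  20. 135. -81.  23.  25.]
25 hang2 180 [ 0.42  0.03 -0.91] [  -9.   37.   66.  135.  -86.   52. -148.]
35 bin 0 [ 0.57  0.03 -0.82] None
35 bin 180 [ 0.57  0.03 -0.82] None
35 hang 0 [ 0.57  0.04 -0.82] [ 64.  34. -47. 136. 151.  14. 152.]
35 hang 180 [ 0.57  0.04 -0.82] [ 70.  39. -59. 136. 128.  19.  -5.]
35 hang2 0 [ 0.57  0.04 -0.82] [ 70.  29. -48. 142. 174.  12. 132.]
35 hang2 180 [ 0.57  0.04 -0.82] [ 77.  33. -59. 142. 142.  14. -16.]
```

```bash
python3 - <<'E'
from h import *
o=[180,0,90+15.5]
move_pose([429.5,384.4,200],o)
move_l([429.5,384.4,102],120,until_force=8)
print(current_tcp_pos(),current_contact_force())
gripper_close(40); print(current_gripper_width(),current_grip_force(),current_contact_force())
move_l([429.5,384.4,150],80)
move_l([429.5,384.4,262],200)
print(current_tcp_pos(),current_contact_force(),current_gripper_width(),current_time())
im,d=grab_frame("side"); save("s2",im[250:450,300:566].repeat(3,0).repeat(3,1)); W=cloud("side",d)
np.savez("s2.npz",im=im,W=W)
D=np.load("top.npz")
c=get_calibration("top");K=np.array(c["intrinsics"]);T=np.linalg.inv(np.array(c["camera_from_world"]))
for nm,u,v,z in(("tip",272.6,310.5,34),("base",271.6,288.5,34),("bailL",255.6,273,88),("bailR",286.2,270.7,88),("front",270,287.3,35),("back",270,250.3,35)):
    r=T[:3,:3]@np.array([(u-K[0,2])/K[0,0],(v-K[1,2])/K[1,1],1]); print(nm,(T[:3,3]+r*(z-T[2,3])/r[2]).round(1))
E
```

```text
[429.7524095  384.86777318 102.60496314] [ 0.68647381 -0.58766239 -0.160103  ]
0.40887485100776605 40.04454124253243 [-1.35891222  0.01230934  5.81506276]
[428.98243543 383.96391716 260.64760202] [ 0.8924097   0.16556068 -2.10171357] 0.41035437040314793 4.8167
tip [433.6 179.9  34. ]
base [486.1 181.7  34. ]
bailL [525.  211.9  88. ]
bailR [529.  141.8  88. ]
front [489.1 185.4  35. ]
back [578.  184.3  35. ]
```

View pics/s2.png

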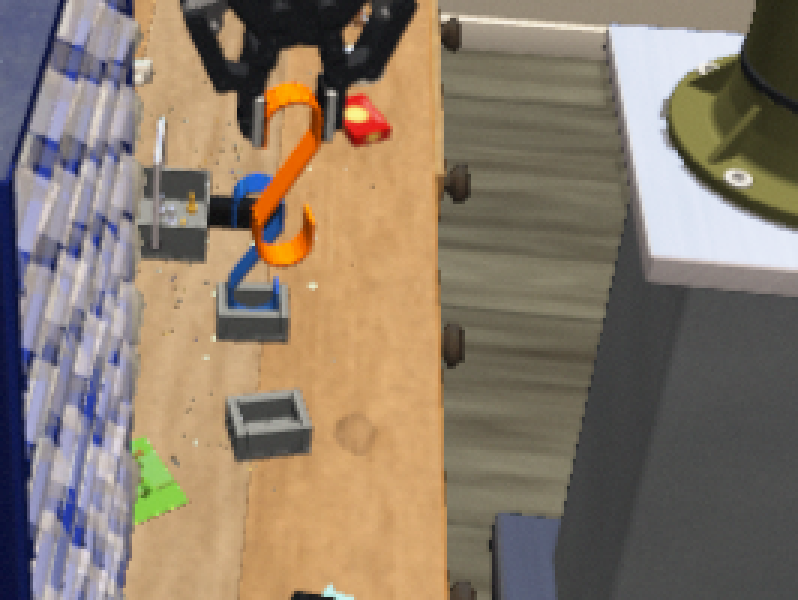

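```bash
python3 - <<'E'
from h import *
o=[180,0,90+3.8]
move_l([470,100,262],250,rotation=o)
move_l([525,-208,257],220)
print(current_tcp_pos(),current_contact_force(),current_time())
im,d=grab_frame("side"); W=cloud("side",d); im2,d2=grab_frame("top"); W2=cloud("top",d2)
np.savez("s3.npz",im=im,W=W,im2=im2,W2=W2)
c=im2[160:310,330:530].repeat(3,0).repeat(3,1); e=im[120:270,290:390].repeat(3,0).repeat(3,1)
save("s3",np.hstack([c[:,:500],e]))
E
```

```text
[ 525.12625176 -206.58387967  257.00285594] [-0.1520131  0.325815  -0.9977232] 7.7417
```

View pics/s3.png

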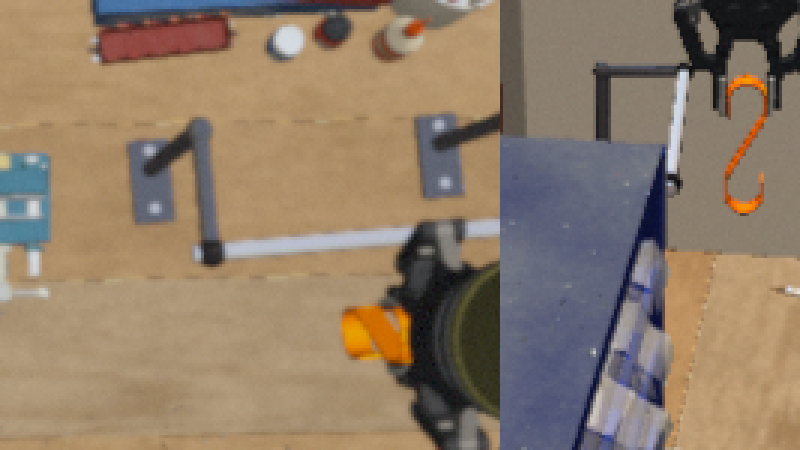

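```bash
python3 - <<'E'
from h import *
D=np.load("s3.npz")
for W,im in((D["W"],D["im"].astype(int)),(D["W2"],D["im2"].astype(int))):
    x,y,z=np.moveaxis(W,-1,0);k=(im[...,0]>150)&(im[...,2]<80)&(im[...,1]<170)&(y<-100)&(z>130)&(z<310); P=W[k]
    print(len(P),np.percentile(P,[1,50,99],axis=0).round(1).tolist())
    t=P[P[:,2]>P[:,2].max()-22]; print(np.ptp(t,axis=0).round(),t.mean(0).round(1))
f=move_l([587.5,-208,257],80,until_force=5); print(f,current_tcp_pos(),current_contact_force())
if not f:
    f=move_l([587.5,-208,212],50,until_force=4); print(f,current_tcp_pos(),current_contact_force())
im,d=grab_frame("side"); save("s4",im[100:250,290:440].repeat(4,0).repeat(4,1)); print(current_time())
E
```

```text
155 [[506.1, -350.7, 162.2], [524.3, -203.7, 220.6], [786.0, -192.1, 294.1]]
[33. 28. 18.] [ 523.9 -204.8  288.8]
368 [[507.5, -347.1, 133.6], [525.3, -203.1, 208.2], [800.2, -145.8, 290.5]]
[31.  9. 13.] [ 524.5 -199.4  286.4]
False [ 587.28368667 -208.15925652  257.02023627] [-0.17957297  0.6438711  -0.4721245 ]
True [ 587.15059864 -207.82122464  215.0100614 ] [-0.87621639  0.18635236  4.90612727]
9.6083
```

View pics/s4.png

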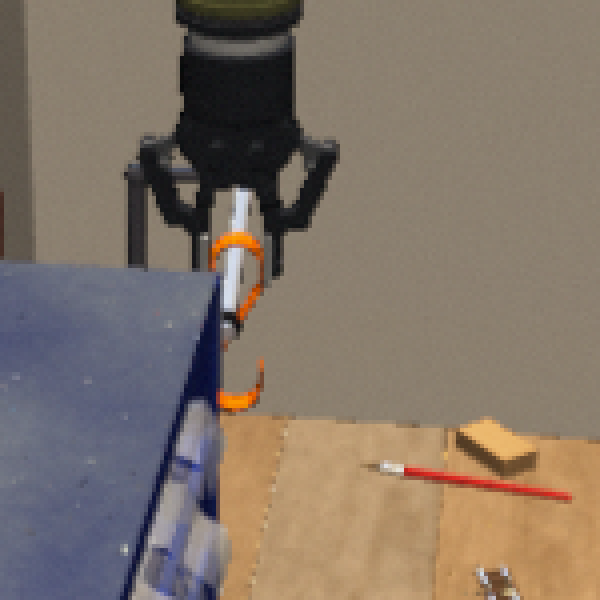

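```bash
cat >> h.py <<'E'
from scipy.spatial.transform import Rotation as Ro
def pose(G,yaw,t=8,s=180):
    "TCP pose with grasp point at G, leaning back by t"
    R=Ro.from_euler('z',yaw,degrees=True)*Ro.from_euler('y',-t,degrees=True)*Ro.from_euler('xyz',[180,0,s],degrees=True)
    return list(np.array(G)+19*R.as_matrix()[:,2]), list(R.as_euler('xyz',degrees=True))
E
python3 - <<'E'
from h import *
let_go()
move_l([587.2,-208,300],120); print(current_contact_force())
move_l([480,-150,300],250)
im,d=grab_frame("side"); W=cloud("side",d); im2,d2=grab_frame("top"); W2=cloud("top",d2)
np.savez("s5.npz",im=im,W=W,im2=im2,W2=W2)
for W,im in((W,im.astype(int)),(W2,im2.astype(int))):
    x,y,z=np.moveaxis(W,-1,0);k=(im[...,0]>150)&(im[...,2]<80)&(im[...,1]<170)&(y<-150)&(y>-260)&(x<660)&(z>80)&(z<310); P=W[k]
    print(len(P),np.percentile(P,[1,50,99],axis=0).round(1).tolist())
    for m in (P[:,2]>215, P[:,2]<150):
        if m.any(): print(P[m].mean(0).round(1),P[m].min(0).round(1),P[m].max(0).round(1))
p,o=pose([450,180,120],3); move_pose(p,o); print(current_joint_pos())
p,o=pose([450,180,23],3); f=move_l(p,120,until_force=8); print(f,current_tcp_pos(),p)
gripper_close(60); print(current_gripper_width(),current_grip_force(),current_contact_force())
p,o=pose([450,180,53],3); move_l(p,60); wait(.2)
print(current_gripper_width(),current_contact_force(),current_moment())
im,d=grab_frame("top");W=cloud("top",d); s1,d1=grab_frame("side");W1=cloud("side",d1)
for w in(W,W1):
    x,y,z=np.moveaxis(w,-1,0);k=(x>490)&(x<600)&(y>140)&(y<230)&(z>100)&(z<130); P=w[k]; print(len(P),P.mean(0).round(1), np.degrees(np.polyfit(P[:,1],P[:,0],1)[0]))
    k=(x>495)&(x<600)&(y>140)&(y<230)&(z>52)&(z<80); P=w[k]; A=np.c_[P[:,:2],np.ones(len(P))]; print("rim",np.linalg.lstsq(A,P[:,2],rcond=None)[0].round(3),P.mean(0))
save("s6",np.hstack([s1[200:400,300:450].repeat(2,0).repeat(2,1),im[200:400,150:400].repeat(2,0).repeat(2,1)])); print(current_time())
E
```

```text
[-0.33412862 -1.18803639  0.61185317]
97 [[568.3, -218.4, 120.5], [580.4, -205.5, 204.7], [601.6, -195.1, 252.6]]
[ 584.1 -205.7  245.2] [ 568.1 -217.1  215. ] [ 601.9 -194.2  252.8]
[ 582.3 -206.5  127.1] [ 568.8 -219.6  120.5] [ 596.6 -195.1  149.3]
293 [[569.4, -216.4, 120.3], [582.3, -206.0, 238.3], [604.7, -197.1, 250.7]]
[ 587.  -207.   243.7] [ 569.4 -216.8  217.1] [ 604.9 -197.   252.3]
[ 581.7 -205.7  127.5] [ 570.  -215.7  118.3] [ 601.9 -197.   149.9]
[-20.1933195   23.31597022  -9.12961678 123.01327321  15.48440309
  27.49792491  51.10188355]
False [453.07391278 180.1654362    4.69018538] [np.float64(452.6406650121799), np.float64(180.13839138911877), np.float64(4.184906693910165)]
0.1753172388942294 59.49913501739502 [-0.27825635 -0.22526348  4.67725147]
0.17526846935824836 [-0.15243112  0.32419318 -0.78702535] [-0.07534622  0.31968452 -0.05099937]
64 [528.  182.3 117.6] -2.864645550705372
rim [ 6.0000e-03 -1.4000e-02  6.1519e+01] [545.60326074 185.32517364  61.98492441]
55 [525.8 191.3 116.5] -2.388027755526484
rim [3.0000e-02 6.0000e-03 4.4406e+01] [518.53076275 185.45667822  60.99161479]
15.7583
```

View pics/s6.png

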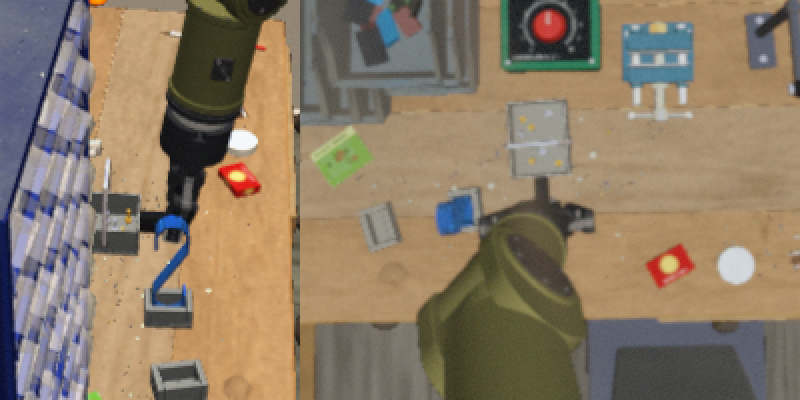

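```bash
cat >> h.py <<'E'
OFF=np.array([78,-1.6,64.8])
def bail(B,yaw=3.8): return pose(np.array(B)-Ro.from_euler('z',yaw,degrees=True).apply(OFF),yaw)
HX=np.array([np.cos(np.radians(3.8)),np.sin(np.radians(3.8)),0])
def seebail(lo,hi,x0,x1):
    for n in("top","side"):
        im,d=grab_frame(n);w=cloud(n,d);x,y,z=np.moveaxis(w,-1,0);k=(x>x0)&(x<x1)&(y>-240)&(y<-174)&(z>lo)&(z<hi)&~((im[...,0]>150)&(im[...,2]<90)); P=w[k]
        if len(P)>4: print(n,len(P),P.mean(0).round(1),P.min(0).round(),P.max(0).round(),np.degrees(np.polyfit(P[:,1],P[:,0],1)[0]).round(1))
        save(f"b{int(current_time()*100)}{n}",im)
E
python3 - <<'E'
from h import *
W=np.load("top.npz")["W"];x,y,z=np.moveaxis(W,-1,0)
k=(x>480)&(x<640)&(y<130)&(y>-130); print("max z",np.nanmax(W[k][:,2]), np.nanmax(W[(x>380)&(x<580)&(y<120)&(y>-300)][:,2]))
H=np.array([585.5,-207,163])
def go(B,sp):
    p,o=bail(B); move_l(p,sp,rotation=o)
p,o=pose([450,180,175],3); move_l(p,180)
go([520,100,240],200)
B=H-85*HX; B[2]=240; go(B,220); B[2]=163; go(B,120)
print(current_tcp_pos(),current_joint_pos().round(),current_time(),current_contact_force())
seebail(152,175,470,540)
E
ls pics
```

```text
max z 251.78280213080927 250.32808025127554
[ 425.81297925 -215.91540322   79.79076259] [ 36.  25. -12. 125.   3.  23. 116.] 19.5167 [-0.66742205  0.37728855 -1.28907543]
top 65 [ 501.  -207.5  164. ] [ 498. -236.  156.] [ 504. -179.  169.] -3.7
side 30 [ 498.5 -197.9  164.4] [ 495. -238.  152.] [ 503. -176.  171.] -4.8
b1956top.png
b1961side.png
s2.png
s3.png
s4.png
s6.png
side.png
tcrop.png
top.png
```

```bash
python3 - <<'E'
from h import *
H=np.array([585.5,-207,163.])
p,o=bail(H-35*HX); print(move_l(p,80,until_force=5))
p,o=bail(H); f=move_l(p,40,until_force=2.5); print(f,current_tcp_pos(),np.round(p,1),current_contact_force(),current_time())
seebail(152,172,550,610)
im=cv2.imread(sorted(__import__("glob").glob("pics/b*side.png"))[-1])[110:260,280:420]
cv2.imwrite("pics/in.png",cv2.resize(im,None,fx=4,fy=4,interpolation=cv2.INTER_CUBIC))
E
```

```text
False
False [ 509.85676192 -210.40795705   79.3147621 ] [ 510.2 -210.4   79.4] [ 0.20580368 -0.46348433 -1.91321923] 21.4167
top 13 [ 586.9 -200.8  164.3] [ 570. -214.  152.] [ 597. -176.  172.] -17.3
side 26 [ 582.5 -195.3  162.7] [ 569. -235.  152.] [ 586. -176.  168.] -2.1
```

View pics/in.png

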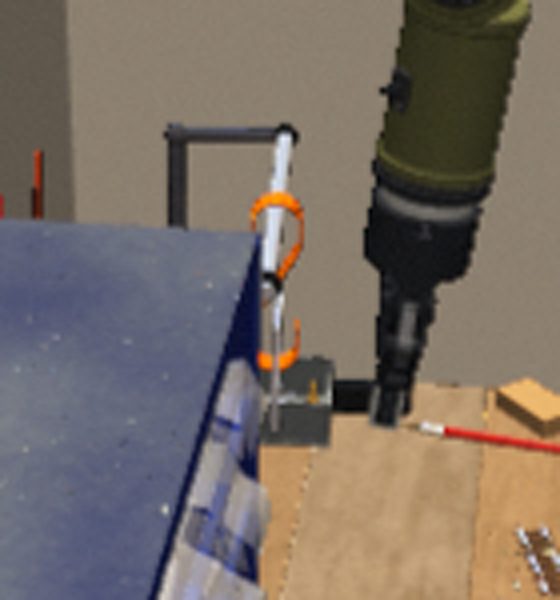

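```bash
python3 - <<'E'
from h import *
H=np.array([585.5,-207,163.])
B=H.copy(); B[2]=121
p,o=bail(B); f=move_l(p,35,until_force=2.5); t=np.array(current_tcp_pos()); print(f,t,np.round(p,1),"bail z",121+t[2]-p[2],current_contact_force(),current_time())
seebail(108,140,560,610)
im=cv2.imread(sorted(__import__("glob").glob("pics/b*side.png"))[-1])[110:260,280:420]
cv2.imwrite("pics/low.png",cv2.resize(im,None,fx=4,fy=4,interpolation=cv2.INTER_CUBIC))
E
```

```text
True [ 510.80578015 -210.44540671   39.93730755] [ 510.2 -210.4   37.4] bail z 123.55240085759307 [-0.91867959  1.28254337  4.30716881] 22.55
top 16 [ 587.5 -200.4  125.3] [ 571. -217.  120.] [ 604. -183.  136.] 1.9
side 33 [ 582.8 -197.3  124.3] [ 569. -234.  111.] [ 592. -174.  136.] -3.2
```

View pics/low.png

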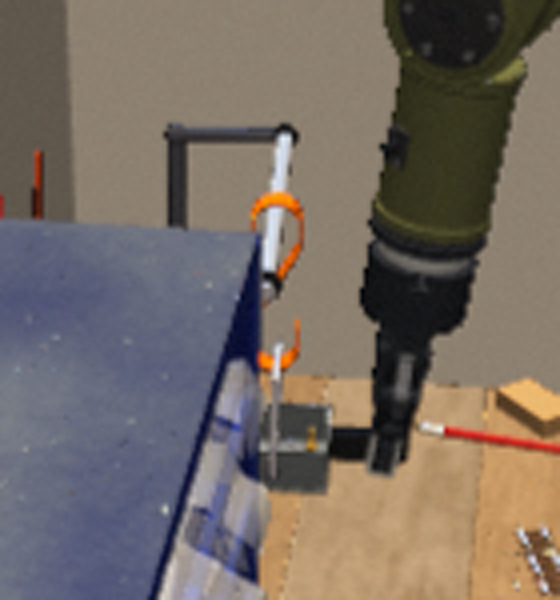

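```bash
python3 - <<'E'
from h import *
let_go(); wait(.3); print(current_contact_force())
t=np.array(current_tcp_pos())
move_l(list(t-70*HX+[0,0,8]),80)
t=np.array(current_tcp_pos()); move_l(list(t+[-10,0,120]),150); wait(2.5)
for n in("top","side"):
    im,d=grab_frame(n);w=cloud(n,d);x,y,z=np.moveaxis(w,-1,0)
    k=(x>500)&(x<660)&(y>-260)&(y<-150)&(z>55)&(z<95); P=w[k]; A=np.c_[P[:,:2]-P[:,:2].mean(0),np.ones(len(P))]
    print(n,len(P),np.linalg.lstsq(A,P[:,2],rcond=None)[0].round(3),P.min(0).round(),P.max(0).round())
    if n=="side": save("fin",im[110:260,280:430].repeat(4,0).repeat(4,1))
print(current_time())
E
```

```text
[0.11176788 0.05196512 0.2560446 ]
top 408 [-4.3000e-02 -1.3000e-02  6.7657e+01] [ 500. -241.   55.] [ 638. -165.   93.]
side 366 [ 9.0000e-03 -9.0000e-03  6.7007e+01] [ 500. -248.   55.] [ 596. -157.   91.]
28.2167
```

View pics/fin.png

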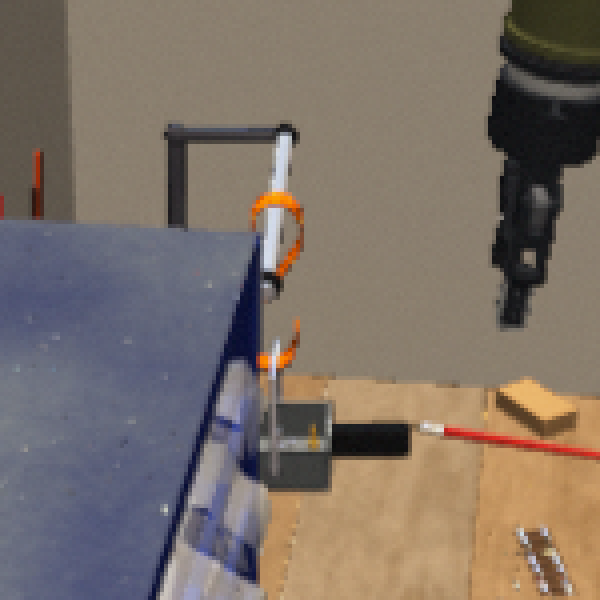

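The picture shows the bin hanging level by its bail (bar at about pixel (275,345)) in the orange hook on the rail. The gripper is well clear.

```bash
python3 -c "
from rig import *
print(hand_in())"
```

```text
the job is handed in; nothing more can be done
None
```

The orange hook hangs near the middle of the rail with the grey bin hanging free and level from its lower curl; I left the blue hook alone and handed the job in at about 28 s.

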